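# Set a blank click selector by feel and start the warming plate

### The job

The warming plate's power selector, a plain black bar knob, has no markings. Turn it gently anticlockwise (seen from above) until you feel its end stop, without wringing it, then count exactly four clicks clockwise from there and leave it in the fourth. Then press the green start button fully and let go, without disturbing the two bowls on the plate or the cup beside it.

Things in the scene. Friction and masses are not known exactly. Their poses are not given: they have to be found in the camera images.
- warmer: Flat steel warming plate with a black glass top, fixed to the table, 240 (its x) x 300 (its y) x 45 mm high; origin at the centre of its underside, z up, its front (the strip with the controls) faces its -x.
- selector_bar (a point): Centre of the selector knob's top, on its vertical turning axis, 82 mm above the table, turning with it; x runs along the knob's grip bar (which looks the same both ways round), z up. Plain black knob: bar 44 mm long, 13 mm thick, 28 mm high on a round skirt of 46 mm across, 9 mm high. It starts in an unknown one of eight click positions: zero at the anticlockwise end stop, then seven clicks clockwise.
- selector_foot (a point): Foot of the knob's axis on the deck, fixed. Clicks are uneven, 17 to 28 degrees apart. Leaving a click either way takes a torque that climbs over some 5 degrees to a peak of 0.1 to 0.28 Nm, then fades to nothing halfway; there the pull reverses and the knob drives itself into the next click: that is one click. Let go between clicks, it falls into the nearer one. At the seventh click there is a stop too.
- stop_inside (a point): Where the anticlockwise end stop sits inside the housing, under the knob; at which angle of the bar it stops is not known. At a stop the whole switch twists springily in its mount, about 4 Nm per rad of further turning, without clicks (so 0.45 Nm, clearly more than a click, after some 0.11 rad). More than 1 Nm (0.25 rad) counts as wringing it.
- sel_wiper (a joint): The selector's inner contact slide, hidden in the housing: 0.00001 m per rad of knob turn, 0 at the zero position, growing clockwise. Its whole travel is 0.03 mm, far too little to be read through the measuring noise; it serves the rules only. The fourth click is at 0.000018 m.
- start_top (a point): Centre of the top face of the green start button, 26 mm across, pressed straight down; on the same control strip, 155 mm to the left (+y of the warmer) of the selector. It is sprung: travel 6 mm, about 5 N when fully down.
- start (a joint): Start button: 0 when up, 0.006 m when fully down; it counts as pressed beyond 0.004 m.
- bowl_a: White bowl, 86 mm across, 51 mm high, standing loose on the black glass; origin at the centre of its underside.
- bowl_b: A second, identical white bowl standing loose on the black glass; origin at the centre of its underside.
- soup_cup: White soup cup with a yellow handle, 79 x 60 x 86 mm, standing loose on the table beside the warming plate; origin at the centre of its underside.
- sel_strain (a joint): Twist of the switch in its springy mount, shown by a slide hidden in the housing: 0.0000025 m per Nm of torque on the knob, growing clockwise. Far too little to be read through the measuring noise; it serves the rules only.

How it is judged:
On the way, in this order (a step that is already met when the one before it is completed fails the run):
1. the selector is turned anticlockwise to its end stop (zero position) (value of joint sel_wiper below 1e-06 m), for 0.1 s.
2. the selector stands in the fourth click (value of joint sel_wiper between 1.68e-05 and 1.94e-05 m), for 0.3 s.
3. the start button is pressed with the selector in the fourth click (all of step 2 and value of joint start above 0.004 m), for 0.02 s.
At the end, for the whole second after the job is handed in: The selector rests in the fourth click from its anticlockwise end stop (within about a third of a click), the start button has been pressed after that and is up again, and both bowls and the cup stand within 20 mm of where they were (all of step 2 and value of joint start below 0.002 m and distance of each of bowl_a, bowl_b, soup_cup from where it was at the start of the episode below 0.02 m); the robot touches nothing.
It fails at once if the selector is wrung with more than 1 Nm against a stop (value of joint sel_strain below -2.5e-06 m or value of joint sel_strain above 2.5e-06 m).
It fails at once if a bowl is pushed away or tipped (distance of any of bowl_a, bowl_b from where it was at the start of the episode above 0.03 m or angle between any of bowl_a, bowl_b's own z axis and vertical above 0.5 rad).
It fails at once if the cup is pushed away or tipped (distance of soup_cup from where it was at the start of the episode above 0.03 m or angle between soup_cup's own z axis and vertical above 0.5 rad).
It also fails if it takes over 72 s, if anything falls off the work surface, if the arm or the gripper's body presses on something with over 40 N, if the wrist force passes 120 N, or if a joint passes its speed limit or range.

### The arm

A 7-joint arm with a two-finger parallel gripper is mounted at the origin on the work surface; the furniture and walls round the work are solid. World frame = base frame: x ahead of the robot, y to its left, z up, the work surface at z = 0. Lengths are in m, angles in rad, forces in N, time in s.
With the tool pointing down it reaches from about 0.425 to 0.925 m from the base axis. Payload 6.8 kg.
Tool frame: the origin (TCP) lies on the centre line of the jaws, within the pads' length; the fingertips stand 11 mm ahead of it and the grasp point (between the pads) lies 8 mm behind it; z points along the fingers, y is the direction in which the jaws open and shut (so a half turn about z gives the same grasp; the last joint's range is limited). The gripper opens to 85 mm and grips with 20 to 120 N. Pads are 22 mm wide; open, the fingers measure 114 mm over their backs; the gripper's body (76 mm by 85 mm) begins 54 mm behind the grasp point. The pads swing forward as they close: fully open they stand 13 mm farther back than shut.
Start: joints at [1.105, 0.477, 0.022, 1.555, -0.011, 1.109, -0.083], TCP at [0.236, -0.632, 0.242] pointing down, gripper open.
Joint ranges: [-2.96, 2.96], [-0.34, 2.1], [-1.41, 1.46], [0.24, 2.44], [-1.37, 4.51], [0.17, 1.92], [-2.96, 2.96]. Speed limits (rad/s): [2.39, 2.39, 3.14, 3.14, 3.14, 3.14, 3.14].

### API

Orientations are given as a rotation vector (axis times angle).
In Python, from bench import r gives the robot as it stands.
- The arm moves only by the tool send_rows, never from a script. Its argument "deltas" is a list of rows, each a list of 7 numbers: the opening, from 0 (shut) to 1 (fully open), then the shift along the tool's x, y, z as a fraction of full scale, then the turn, a rotation vector about the tool's x, y, z as a fraction of full scale. In form: [[hand, x, y, z, ax, ay, az], ...]. A call has 1 to 20 rows; each row is the pose to reach, as a shift and turn from the pose commanded when the call began, along the tool's axes at that moment, turning the shorter way round; what a row does not reach only later rows make up. Full scale, the value 1, is 150 mm for a shift and 180 degrees for a turn. A row lasts 1/12 s, in which the tool goes at most 41.7 mm and 7.16 degrees, less where a joint would pass 70% of its speed; a pose out of reach is approached as far as the arm can. A call with a number of a shift or a turn outside -1 to 1 is refused whole. A call with a gripper value outside its range is refused whole. The fingers move at their own pace and stop on an object; "squeeze" is the grip in N (left out, the last holds). Time passes only in rows, so rows that repeat a pose let the fingers close. It gives the time, the measured TCP pose, the force and the opening at its end, in the units of the state.
- r.get_obs(): the state, without advancing time (a new reading comes with each control period).
- r.grab_frame(name): name is "side" or "top"; returns a dict with "pixels" (400x640x3 uint8, red, green, blue), "camera_matrix" (3x3 intrinsics, pixels), "dist_coeffs" ([k1, k2, p1, p2, k3] as OpenCV has them; the pictures are not rectified), "rvec" (rotation vector, rad) and "tvec" (3), from world to camera coordinates, as OpenCV has them. Camera axes: x right, y down, z forward; pixel columns grow to the right and rows downward; lengths in m; the calibration is good to about 2 mm. A picture is of the moment at which its call begins. There is no depth.
- r.hand_in(): hands the job in, once; it reports no verdict.
The state is a dict: "clock": time; "joints": joint angles; "qvel": joint speeds; "tau": joint torques, N m; "tcp_pos": TCP position; "orientation": TCP orientation; "contact_force": force on the tool from outside, world axes, zero at the start; "moment": the same for the moment, N m; "grip_width": finger opening in m.
Only numpy, scipy, OpenCV 4.12 (cv2) and the standard library are available. Lean on these libraries where they do the work, as an engineer would, in place of code of your own. Each camera call takes 0.05 s, during which the arm holds its last target. There are 200 camera calls.

## Working session

There is one attempt and no reset: what is moved stays moved. The work goes in short steps, Python scripts to look and compute and a tool call to move; the robot and the scene stay as the last step left them, time stands still between calls to the robot, and variables do not carry over. Pictures are saved under pics/ and viewed, about 8 in all and at most 12, crops included, and the job is handed in when it is done.

Besides the shell and the picture viewer there is one more tool, called after "Call:" in YAML: its name, and indented under it one key for each argument. send_rows: Moves the arm, as the interface text tells. Shift numbers are shares of 150 mm and turn numbers shares of 180 degrees, none past 1 either way. Its arguments: {"type":"object","properties":{"deltas":{"type":"array","items":{"type":"array","items":{"type":"number"}}},"squeeze":{"type":"number"}},"required":["deltas"]}

```bash
ls; mkdir -p pics; python3 - <<'E'
from bench import r
import cv2,numpy as np
np.set_printoptions(precision=4,suppress=True)
print(r.get_obs())
for n in("side","top"):
    f=r.grab_frame(n); cv2.imwrite(f"pics/{n}0.png",f["pixels"][:,:,::-1])
    R=cv2.Rodrigues(np.array(f["rvec"]))[0]; print(n,-R.T@np.array(f["tvec"]).ravel(),R[2],f["camera_matrix"])
E
```

```text
pics
{'clock': 0.0, 'joints': array([ 1.1049,  0.4778,  0.0224,  1.5564, -0.0115,  1.1093, -0.0831]), 'qvel': array([-0.0001, -0.0009,  0.0021,  0.0008, -0.0007, -0.0018,  0.0002]), 'tau': array([ -0.0006, -59.6458,   1.6081, -28.1199,   0.0124,   0.0094,
        -0.    ]), 'tcp_pos': array([ 0.2362, -0.6317,  0.2413]), 'orientation': array([-3.0897, -0.5587,  0.0008]), 'contact_force': array([-0.4083, -0.6784, -0.4047]), 'moment': array([-0.0221,  0.0075,  0.017 ]), 'grip_width': 0.08533368391148095}
side [0.2851 0.7479 0.5594] [ 0.3497 -0.7608 -0.5466] [[362.933    0.     314.0719]
 [  0.     362.933  194.9575]
 [  0.       0.       1.    ]]
top [0.419  0.1145 0.9206] [ 0.1516  0.0112 -0.9884] [[393.7237   0.     322.819 ]
 [  0.     393.7237 205.5297]
 [  0.       0.       1.    ]]
```

View pics/top0.png

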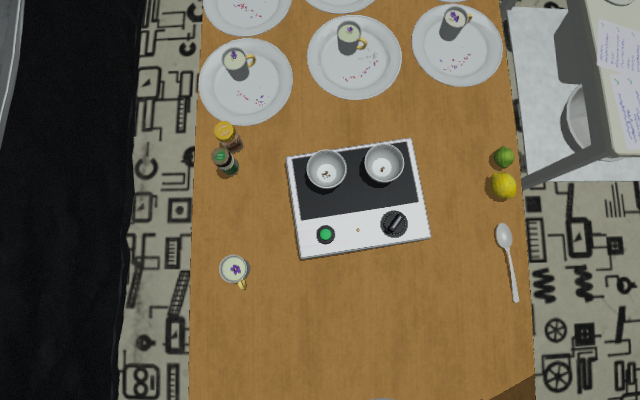

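View pics/side0.png

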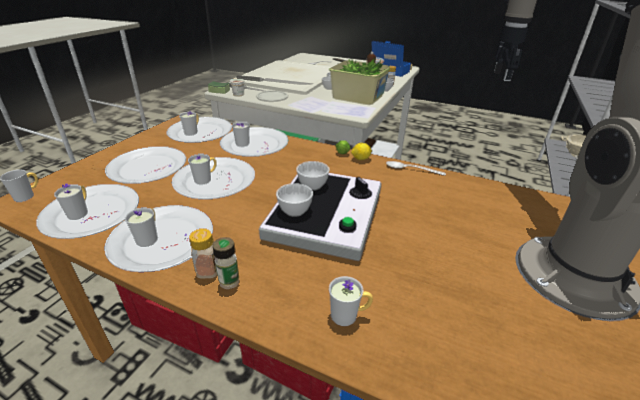

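The top view shows the plate around (355,198), the knob at about (395,223) and the green button at about (325,235). The bowls are at (326,168) and (384,162), and the cup is clear of the work at (235,270). Next I'll measure.

```bash
cat > h.py <<'E'
import cv2,numpy as np
from bench import r
np.set_printoptions(precision=4,suppress=True)
def ray(f,uv):
    uv=np.array(uv,float).reshape(-1,1,2)
    p=cv2.undistortPoints(uv,np.array(f["camera_matrix"]),np.array(f["dist_coeffs"])).reshape(-1,2)
    R=cv2.Rodrigues(np.array(f["rvec"]))[0]; c=-R.T@np.array(f["tvec"]).ravel()
    return c,np.c_[p,np.ones(len(p))]@R
def onz(f,uv,z):
    c,d=ray(f,uv); return c+d*((z-c[2])/d[:,2])[:,None]
def green(f,box):
    p=f["pixels"].astype(int); m=(p[...,1]>p[...,0]+40)&(p[...,1]>p[...,2]+30)
    y,x=np.nonzero(m); k=(x>box[0])&(x<box[1])&(y>box[2])&(y<box[3]); return x[k].mean(),y[k].mean(),k.sum()
def proj(f,P):
    return cv2.projectPoints(np.array(P,float).reshape(-1,3),np.array(f["rvec"]),np.array(f["tvec"]),np.array(f["camera_matrix"]),np.array(f["dist_coeffs"]))[0].reshape(-1,2)
E
python3 - <<'E'
from h import *
t=r.grab_frame("top"); s=r.grab_frame("side")
gt=green(t,(300,350,215,255)); gs=green(s,(330,370,205,240)); print(gt,gs)
c1,d1=ray(t,gt[:2]);c2,d2=ray(s,gs[:2]);d1=d1[0];d2=d2[0]
a=np.linalg.lstsq(np.c_[d1,-d2],c2-c1,rcond=None)[0];print("btn",c1+a[0]*d1,c2+a[1]*d2)
g=cv2.cvtColor(t["pixels"],cv2.COLOR_RGB2GRAY)
# white panel strip
m=cv2.morphologyEx(((t["pixels"].min(2)>150)*255).astype(np.uint8),cv2.MORPH_OPEN,np.ones((2,2)))
n,l,st,ce=cv2.connectedComponentsWithStats(m)
i=l[250,340];print("white",i,st[i])
cn=max(cv2.findContours((l==i).astype(np.uint8),cv2.RETR_EXTERNAL,2)[0],key=len)
ap=cv2.approxPolyDP(cn,4,True)[:,0];print(np.c_[ap,onz(t,ap,.045)])
# knob
y,x=np.nonzero(g[205:242,375:414]<90);print("knob dark",x.min()+375,x.max()+375,y.min()+205,y.max()+205)
cr=cv2.resize(t["pixels"][195:255,300:430],None,fx=6,fy=6,interpolation=cv2.INTER_CUBIC)
cr=cv2.convertScaleAbs(cr,alpha=1.8)
cv2.imwrite("pics/c1.png",cr[:,:,::-1])
E
```

```text
(np.float64(325.3272727272727), np.float64(233.87272727272727), np.int64(110)) (np.float64(347.5777777777778), np.float64(221.3111111111111), np.int64(90))
btn [0.488  0.1197 0.0618] [0.4891 0.1199 0.0618]
white 28 [ 288  139  144  119 4557]
[[411.     139.       0.7059  -0.0828   0.045 ]
 [384.     144.       0.6946  -0.0193   0.045 ]
 [408.     143.       0.6963  -0.0752   0.045 ]
 [419.     203.       0.5552  -0.0929   0.045 ]
 [303.     222.       0.5168   0.1693   0.045 ]
 [292.     160.       0.6604   0.1935   0.045 ]
 [305.     156.       0.6692   0.1635   0.045 ]
 [288.     158.       0.6653   0.2027   0.045 ]
 [302.     257.       0.4389   0.1722   0.045 ]
 [431.     237.       0.4779  -0.1161   0.045 ]]
knob dark 375 413 205 241
```

View pics/c1.png

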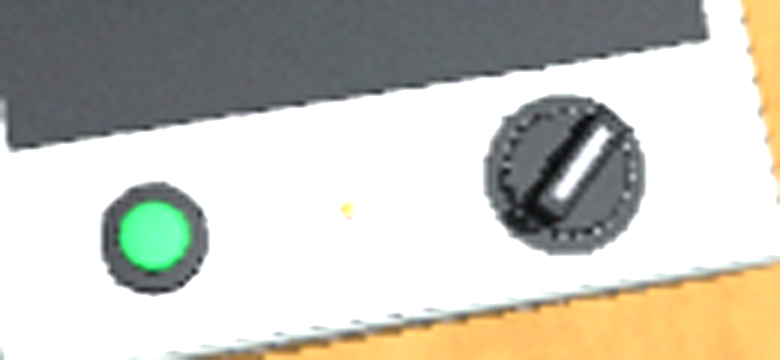

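The crop shows the skirt circle centred at about pixel (394,224). The bright bar top runs from crop (552,205) to (606,125), so the bar is at roughly -34° in world. I'll refine that and work out the move in the tool frame.

```bash
cat >> h.py <<'E'
from scipy.spatial.transform import Rotation as Ro
def tool(o): return Ro.from_rotvec(o["orientation"]).as_matrix()
def yaw(o):
    R=tool(o); return np.degrees(np.arctan2(R[1,0],R[0,0]))
def need(P,o=None):
    o=o or r.get_obs(); return tool(o).T@(np.array(P)-o["tcp_pos"])/.15
E
python3 - <<'E'
from h import *
t=r.grab_frame("top"); g=cv2.cvtColor(t["pixels"],cv2.COLOR_RGB2GRAY)
x0,y0=380,210
m=np.zeros_like(g)
yy,xx=np.mgrid[:400,:640]; disc=(xx-394)**2+(yy-224)**2<11.5**2
y,x=np.nonzero(disc&(g>75)); W=onz(t,np.c_[x,y],.082)[:,:2]
c=W.mean(0);u,s,v=np.linalg.svd(W-c);print("bar",len(x),c,np.degrees(np.arctan2(v[0,1],v[0,0])),s)
d=((xx-394)**2+(yy-224)**2<18**2)&(g<110); k=cv2.findContours(d.astype(np.uint8),0,2)[0]; k=max(k,key=cv2.contourArea)
e=cv2.fitEllipse(k);print(e,onz(t,[e[0]],.050))
o=r.get_obs();print(yaw(o),tool(o))
for P in([.509,-.034,.242],):print(need(P))
print(proj(t,[[.509,-.034,.082],[.509,-.034,.05]]))
E
```

```text
bar 54 [ 0.5084 -0.0327] 146.5712594975557 [0.0757 0.0686]
((393.7157287597656, 223.56248474121094), (25.826152801513672, 26.23983383178711), 178.60853576660156) [[ 0.5092 -0.0327  0.05  ]]
20.500067189219006 [[ 0.9367  0.3502 -0.0003]
 [ 0.3502 -0.9367  0.0008]
 [-0.     -0.0009 -1.    ]]
[ 3.099  -3.0976  0.0015]
[[396.759  222.0386]
 [394.2897 223.6214]]
```

Call:
send_rows:
  deltas:
    - [1,1,-1,0,0,0,0]
    - [1,1,-1,0,0,0,0]
    - [1,1,-1,0,0,0,0]
    - [1,1,-1,0,0,0,0]
    - [1,1,-1,0,0,0,0]
    - [1,1,-1,0,0,0,0]
    - [1,1,-1,0,0,0,0]

```text
clock: 0.83
tcp_pos: [0.3263, -0.4365, 0.2426]
orientation: [-3.089, -0.568, -0.001]
contact_force: [-0.8, -0.0, 0.4]
grip_width: 0.0856
```

Call:
send_rows:
  deltas:
    - [1,1,-1,0,0,0,0]
    - [1,1,-1,0,0,0,0]
    - [1,1,-1,0,0,0,0]
    - [1,1,-1,0,0,0,0]
    - [1,1,-1,0,0,0,0]
    - [1,1,-1,0,0,0,0]
    - [1,1,-1,0,0,0,0]

```text
clock: 1.42
tcp_pos: [0.4136, -0.245, 0.2425]
orientation: [3.09, 0.565, 0.001]
contact_force: [-0.2, -1.0, -0.3]
grip_width: 0.0852
```

Call:
send_rows:
  deltas:
    - [1,1,-1,0,0,0,0]
    - [1,1,-1,0,0,0,0]
    - [1,1,-1,0,0,0,0]
    - [1,1,-1,0,0,0,0.1]
    - [1,1,-1,0,0,0,0.2]
    - [1,1,-1,0,0,0,0.3]
    - [1,1,-1,0,0,0,0.3]
    - [1,1,-1,0,0,0,0.3]
    - [1,1,-1,0,0,0,0.3]
    - [1,1,-1,0,0,0,0.3]
    - [1,1,-1,0,0,0,0.3]
    - [1,1,-1,0,0,0,0.3]
    - [1,1,-1,0,0,0,0.3]

```text
clock: 2.5
tcp_pos: [0.5006, -0.0554, 0.2422]
orientation: [3.008, -0.905, 0.0]
contact_force: [0.3, 0.4, 0.3]
grip_width: 0.0855
```

```bash
python3 - <<'E'
from h import *
o=r.get_obs();print(o["joints"],o["tcp_pos"],yaw(o),o["moment"],need([.509,-.033,.130]))
s=r.grab_frame("side");p=proj(s,[[.509,-.033,.082]])[0];print(p)
a,b=int(p[0]),int(p[1])
cv2.imwrite("pics/s1.png",cv2.resize(s["pixels"][b-70:b+40,a-70:a+70,::-1],None,fx=5,fy=5,interpolation=2))
E
```

```text
[ 0.1812  0.2073 -0.2232  1.9459  0.0552  0.9943 -2.2231] [ 0.5006 -0.0554  0.2422] -33.50413419425642 [-0.0245 -0.0178  0.0339] [-0.0358 -0.1562  0.7478]
[362.0522 180.6454]
```

View pics/s1.png

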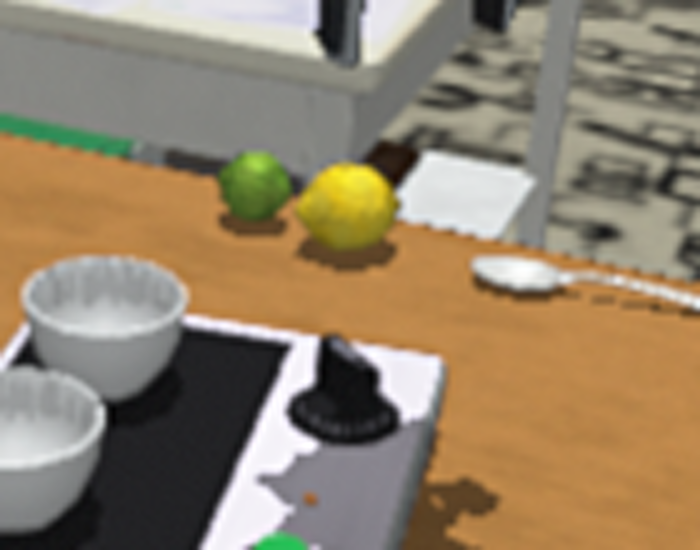

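The bar knob stands upright with a clear space round it, and its top is at about crop (345,350). The open fingers are above it. Descending.

Call:
send_rows:
  deltas:
    - [0.6,-0.036,-0.156,0,0,0,0]
    - [0.6,-0.036,-0.156,0.2,0,0,0]
    - [0.6,-0.036,-0.156,0.4,0,0,0]
    - [0.6,-0.036,-0.156,0.6,0,0,0]
    - [0.6,-0.036,-0.156,0.8,0,0,0]
    - [0.6,-0.036,-0.156,0.8,0,0,0]

```text
clock: 3.05
tcp_pos: [0.5051, -0.0316, 0.1174]
orientation: [3.006, -0.902, -0.014]
contact_force: [-1.1, 0.2, 0.4]
grip_width: 0.0512
```

Call:
send_rows:
  deltas:
    - [0.6,0,0,0.06,0,0,0]
    - [0.6,0,0,0.12,0,0,0]
    - [0.6,0,0,0.18,0,0,0]
    - [0.6,0,0,0.24,0,0,0]
    - [0.6,0,0,0.3,0,0,0]
    - [0.6,0,0,0.33,0,0,0]
    - [0.6,0,0,0.33,0,0,0]

```text
clock: 3.63
tcp_pos: [0.5081, -0.0306, 0.0718]
orientation: [3.008, -0.905, -0.002]
contact_force: [-0.2, -0.7, 0.6]
grip_width: 0.0511
```

```bash
python3 - <<'E'
from h import *
o=r.get_obs();print(o["clock"],o["tcp_pos"],yaw(o),o["moment"],o["contact_force"],o["grip_width"],need([.509,-.033,.072]))
s=r.grab_frame("side");p=proj(s,[[.509,-.033,.082]])[0]
a,b=int(p[0]),int(p[1])
cv2.imwrite("pics/s2.png",cv2.resize(s["pixels"][b-50:b+30,a-50:a+50,::-1],None,fx=6,fy=6,interpolation=2))
E
```

```text
3.6333 [ 0.5081 -0.0306  0.0718] -33.48473304116222 [-0.0312 -0.0412 -0.0491] [-0.1531 -0.6704  0.5662] 0.05108867174875944 [ 0.0137  0.0099 -0.0012]
```

View pics/s2.png

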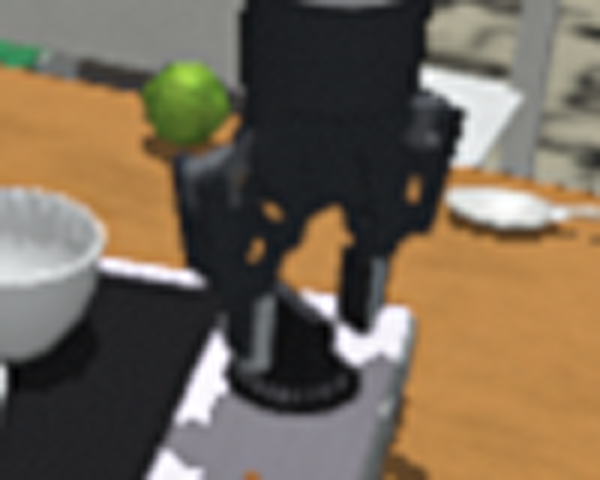

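The jaws straddle the bar. Closing.

Call:
send_rows:
  deltas:
    - [0.4,0.014,0.01,0,0,0,0]
    - [0.2,0.014,0.01,0,0,0,0]
    - [0,0.014,0.01,0,0,0,0]
    - [0,0.014,0.01,0,0,0,0]
    - [0,0.014,0.01,0,0,0,0]
    - [0,0.014,0.01,0,0,0,0]
    - [0,0.014,0.01,0,0,0,0]
    - [0,0.014,0.01,0,0,0,0]
  squeeze: 50

```text
clock: 4.35
tcp_pos: [0.5104, -0.033, 0.0734]
orientation: [-3.008, 0.905, -0.002]
contact_force: [0.2, 0.9, 6.1]
grip_width: 0.0117
```

```bash
cat > o.py <<'E'
from h import *
o=r.get_obs();print(round(o["clock"],2),o["tcp_pos"],"yaw %.2f"%yaw(o),"M",o["moment"],"F",o["contact_force"],"tau7 %.3f q7 %.3f"%(o["tau"][6],o["joints"][6]),"w %.4f"%o["grip_width"])
E
python3 o.py
```

```text
4.35 [ 0.5104 -0.033   0.0734] yaw -33.50 M [ 0.0894  0.0086 -0.0859] F [0.1766 0.9076 6.0849] tau7 0.084 q7 -2.355 w 0.0117
```

Call:
send_rows:
  deltas:
    - [0,0,0,-0.01,0,0,-0.007]
    - [0,0,0,-0.01,0,0,-0.014]
    - [0,0,0,-0.01,0,0,-0.014]

```text
clock: 4.6
tcp_pos: [0.5098, -0.033, 0.0736]
orientation: [-3.028, 0.837, -0.0]
contact_force: [4.9, 1.3, -10.4]
grip_width: 0.012
```

```bash
python3 o.py
```

```text
4.6 [ 0.5098 -0.033   0.0736] yaw -30.90 M [ 0.1191 -1.0783 -0.2208] F [  4.9201   1.3229 -10.4425] tau7 0.440 q7 -2.317 w 0.0120
```

Call:
send_rows:
  deltas:
    - [0,0,0,0,0,0,-0.007]
    - [0,0,0,0,0,0,-0.014]
    - [0,0,0,0,0,0,-0.014]

```text
clock: 4.85
tcp_pos: [0.5097, -0.033, 0.0736]
orientation: [-3.046, 0.77, 0.0]
contact_force: [5.6, 0.4, -13.3]
grip_width: 0.0117
```

```bash
python3 o.py
```

```text
4.85 [ 0.5097 -0.033   0.0736] yaw -28.36 M [ 0.1339 -1.221  -0.0514] F [  5.5666   0.3863 -13.3213] tau7 0.336 q7 -2.280 w 0.0117
```

Call:
send_rows:
  deltas:
    - [0,0,0,0,0,0,-0.007]
    - [0,0,0,0,0,0,-0.014]
    - [0,0,0,0,0,0,-0.014]

```text
clock: 5.1
tcp_pos: [0.5097, -0.0331, 0.0737]
orientation: [-3.062, 0.702, 0.0]
contact_force: [4.8, 0.4, -12.0]
grip_width: 0.0117
```

```bash
python3 o.py
```

```text
5.1 [ 0.5097 -0.0331  0.0737] yaw -25.83 M [ 0.0802 -1.2054 -0.0674] F [  4.764    0.4229 -12.0381] tau7 0.285 q7 -2.243 w 0.0117
```

Call:
send_rows:
  deltas:
    - [0,0,0,0,0,0,-0.007]
    - [0,0,0,0,0,0,-0.014]
    - [0,0,0,0,0,0,-0.014]

```text
clock: 5.35
tcp_pos: [0.5096, -0.0332, 0.0737]
orientation: [-3.077, 0.634, 0.0]
contact_force: [4.8, 0.7, -12.8]
grip_width: 0.0121
```

```bash
python3 o.py
```

```text
5.35 [ 0.5096 -0.0332  0.0737] yaw -23.30 M [-0.0201 -1.1718 -0.0255] F [  4.8132   0.6848 -12.7639] tau7 0.244 q7 -2.206 w 0.0121
```

Call:
send_rows:
  deltas:
    - [0,0,0,0.005,0,0,-0.007]
    - [0,0,0,0.005,0,0,-0.014]
    - [0,0,0,0.005,0,0,-0.014]

```text
clock: 5.6
tcp_pos: [0.5096, -0.0333, 0.0736]
orientation: [3.09, -0.567, -0.0]
contact_force: [3.8, -0.5, -5.7]
grip_width: 0.012
```

```bash
python3 o.py
```

```text
5.6 [ 0.5096 -0.0333  0.0736] yaw -20.78 M [-0.0838 -0.645   0.0918] F [ 3.8065 -0.4683 -5.7317] tau7 0.156 q7 -2.170 w 0.0120
```

Call:
send_rows:
  deltas:
    - [0,0,0,0,0,0,-0.007]
    - [0,0,0,0,0,0,-0.014]
    - [0,0,0,0,0,0,-0.014]

```text
clock: 5.85
tcp_pos: [0.5096, -0.0333, 0.0736]
orientation: [3.101, -0.499, -0.0]
contact_force: [3.3, -1.0, -5.8]
grip_width: 0.0117
```

```bash
python3 o.py
```

```text
5.85 [ 0.5096 -0.0333  0.0736] yaw -18.27 M [-0.3089 -0.5931  0.1591] F [ 3.3042 -1.0415 -5.7942] tau7 0.122 q7 -2.133 w 0.0117
```

Call:
send_rows:
  deltas:
    - [0,0,0,0,0,0,-0.007]
    - [0,0,0,0,0,0,-0.014]
    - [0,0,0,0,0,0,-0.014]

```text
clock: 6.1
tcp_pos: [0.5096, -0.0334, 0.0736]
orientation: [3.112, -0.431, -0.0]
contact_force: [3.1, -1.1, -4.9]
grip_width: 0.0116
```

```bash
python3 o.py
```

```text
6.1 [ 0.5096 -0.0334  0.0736] yaw -15.76 M [-0.407  -0.5301  0.1196] F [ 3.1274 -1.0942 -4.8845] tau7 0.088 q7 -2.097 w 0.0116
```

Call:
send_rows:
  deltas:
    - [0,0,0,0,0,0,-0.007]
    - [0,0,0,0,0,0,-0.014]
    - [0,0,0,0,0,0,-0.014]

```text
clock: 6.35
tcp_pos: [0.5096, -0.0335, 0.0736]
orientation: [3.12, -0.363, -0.0]
contact_force: [2.4, -3.1, -3.8]
grip_width: 0.0122
```

```bash
python3 o.py
```

```text
6.35 [ 0.5096 -0.0335  0.0736] yaw -13.27 M [-0.7016 -0.5104  0.0678] F [ 2.3857 -3.0828 -3.8471] tau7 0.176 q7 -2.060 w 0.0122
```

Call:
send_rows:
  deltas:
    - [0,0,0,0,0,0,-0.007]
    - [0,0,0,0,0,0,-0.014]
    - [0,0,0,0,0,0,-0.014]

```text
clock: 6.6
tcp_pos: [0.5096, -0.0335, 0.0736]
orientation: [3.127, -0.294, -0.0]
contact_force: [2.2, -4.3, -4.4]
grip_width: 0.0116
```

```bash
python3 o.py
```

```text
6.6 [ 0.5096 -0.0335  0.0736] yaw -10.75 M [-1.0144 -0.4465 -0.0528] F [ 2.1533 -4.3126 -4.4489] tau7 0.268 q7 -2.024 w 0.0116
```

Call:
send_rows:
  deltas:
    - [0,0,0,0,0,0,-0.007]
    - [0,0,0,0,0,0,-0.014]
    - [0,0,0,0,0,0,-0.014]

```text
clock: 6.85
tcp_pos: [0.5096, -0.0336, 0.0736]
orientation: [3.133, -0.226, -0.0]
contact_force: [2.0, -4.2, -3.9]
grip_width: 0.0118
```

```bash
python3 o.py
```

```text
6.85 [ 0.5096 -0.0336  0.0736] yaw -8.23 M [-1.2548 -0.3846 -0.1331] F [ 2.029  -4.2415 -3.8526] tau7 0.392 q7 -1.987 w 0.0118
```

Call:
send_rows:
  deltas:
    - [0,0,0,0,0,0,-0.007]
    - [0,0,0,0,0,0,-0.014]
    - [0,0,0,0,0,0,-0.014]

```text
clock: 7.1
tcp_pos: [0.5096, -0.0337, 0.0735]
orientation: [3.137, -0.158, -0.0]
contact_force: [1.9, -5.1, -4.2]
grip_width: 0.0119
```

```bash
python3 o.py
```

```text
7.1 [ 0.5096 -0.0337  0.0735] yaw -5.75 M [-1.3285 -0.4684 -0.2234] F [ 1.9248 -5.064  -4.1611] tau7 0.441 q7 -1.950 w 0.0119
```

Call:
send_rows:
  deltas:
    - [0,0,0,0,0,0,-0.007]
    - [0,0,0,0,0,0,-0.014]
    - [0,0,0,0,0,0,-0.014]

```text
clock: 7.35
tcp_pos: [0.5096, -0.0338, 0.0736]
orientation: [3.14, -0.089, -0.0]
contact_force: [2.4, -5.1, -3.5]
grip_width: 0.0115
```

```bash
python3 o.py
```

```text
7.35 [ 0.5096 -0.0338  0.0736] yaw -3.24 M [-1.3854 -0.4472 -0.2272] F [ 2.4323 -5.1256 -3.5382] tau7 0.423 q7 -1.914 w 0.0115
```

Call:
send_rows:
  deltas:
    - [0,0,0,0,0,0,-0.007]
    - [0,0,0,0,0,0,-0.014]
    - [0,0,0,0,0,0,-0.014]

```text
clock: 7.6
tcp_pos: [0.5096, -0.0339, 0.0736]
orientation: [3.141, -0.019, -0.0]
contact_force: [2.4, -6.1, -4.0]
grip_width: 0.0115
```

```bash
python3 o.py
```

```text
7.6 [ 0.5096 -0.0339  0.0736] yaw -0.70 M [-1.3882 -0.4788 -0.1121] F [ 2.4112 -6.0931 -3.9879] tau7 0.281 q7 -1.877 w 0.0115
```

Call:
send_rows:
  deltas:
    - [0,0,0,0,0,0,-0.007]
    - [0,0,0,0,0,0,-0.014]
    - [0,0,0,0,0,0,-0.014]

```text
clock: 7.85
tcp_pos: [0.5096, -0.034, 0.0736]
orientation: [3.14, 0.05, -0.0]
contact_force: [1.9, -5.1, -3.9]
grip_width: 0.0119
```

```bash
python3 o.py
```

```text
7.85 [ 0.5096 -0.034   0.0736] yaw 1.83 M [-1.4346 -0.4648 -0.0004] F [ 1.893  -5.0858 -3.8704] tau7 0.270 q7 -1.840 w 0.0119
```

Call:
send_rows:
  deltas:
    - [0,0,0,0,0,0,-0.007]
    - [0,0,0,0,0,0,-0.014]
    - [0,0,0,0,0,0,-0.014]

```text
clock: 8.1
tcp_pos: [0.5096, -0.0341, 0.0736]
orientation: [3.138, 0.119, -0.001]
contact_force: [2.4, -6.1, -3.3]
grip_width: 0.0118
```

```bash
python3 o.py
```

```text
8.1 [ 0.5096 -0.0341  0.0736] yaw 4.35 M [-1.5181 -0.4112 -0.006 ] F [ 2.3928 -6.0817 -3.3252] tau7 0.212 q7 -1.803 w 0.0118
```

Call:
send_rows:
  deltas:
    - [0,0,0,0,0,0,-0.007]
    - [0,0,0,0,0,0,-0.014]
    - [0,0,0,0,0,0,-0.014]

```text
clock: 8.35
tcp_pos: [0.5096, -0.0341, 0.0736]
orientation: [3.135, 0.188, -0.001]
contact_force: [1.7, -6.4, -3.4]
grip_width: 0.0118
```

```bash
python3 o.py
```

```text
8.35 [ 0.5096 -0.0341  0.0736] yaw 6.88 M [-1.531  -0.4381  0.0994] F [ 1.6514 -6.4028 -3.356 ] tau7 0.164 q7 -1.766 w 0.0118
```

Call:
send_rows:
  deltas:
    - [0,0,0,0,0,0,-0.014]
    - [0,0,0,0,0,0,-0.028]
    - [0,0,0,0,0,0,-0.028]

```text
clock: 8.6
tcp_pos: [0.5096, -0.0343, 0.0736]
orientation: [3.123, 0.328, -0.001]
contact_force: [1.6, -7.4, -4.5]
grip_width: 0.0121
```

```bash
python3 o.py
```

```text
8.6 [ 0.5096 -0.0343  0.0736] yaw 11.98 M [-1.656  -0.4437  0.1192] F [ 1.5547 -7.4391 -4.4629] tau7 0.352 q7 -1.691 w 0.0121
```

Call:
send_rows:
  deltas:
    - [0,0,0,0,0,0,-0.014]
    - [0,0,0,0,0,0,-0.028]
    - [0,0,0,0,0,0,-0.028]

```text
clock: 8.85
tcp_pos: [0.5097, -0.0345, 0.0736]
orientation: [3.106, 0.464, -0.001]
contact_force: [1.5, -6.8, -3.9]
grip_width: 0.012
```

```bash
python3 o.py
```

```text
8.85 [ 0.5097 -0.0345  0.0736] yaw 16.98 M [-1.7559 -0.5789 -0.1086] F [ 1.4653 -6.7536 -3.9189] tau7 0.559 q7 -1.618 w 0.0120
```

Call:
send_rows:
  deltas:
    - [0,0,0,0,0,0,-0.007]
    - [0,0,0,0,0,0,-0.014]
    - [0,0,0,0,0,0,-0.014]

```text
clock: 9.1
tcp_pos: [0.5098, -0.0347, 0.0736]
orientation: [3.095, 0.529, -0.0]
contact_force: [2.3, -6.6, -4.5]
grip_width: 0.0118
```

```bash
python3 o.py
```

```text
9.1 [ 0.5098 -0.0347  0.0736] yaw 19.41 M [-1.8153 -0.634  -0.1734] F [ 2.3112 -6.6157 -4.4538] tau7 0.415 q7 -1.582 w 0.0118
```

Call:
send_rows:
  deltas:
    - [0,0,0,0,0,0,-0.007]
    - [0,0,0,0,0,0,-0.014]
    - [0,0,0,0,0,0,-0.014]

```text
clock: 9.35
tcp_pos: [0.5098, -0.0348, 0.0736]
orientation: [3.083, 0.597, -0.001]
contact_force: [2.6, -7.5, -4.3]
grip_width: 0.0118
```

```bash
python3 o.py
```

```text
9.35 [ 0.5098 -0.0348  0.0736] yaw 21.91 M [-1.8148 -0.6778 -0.2016] F [ 2.5718 -7.5341 -4.3436] tau7 0.471 q7 -1.545 w 0.0118
```

Call:
send_rows:
  deltas:
    - [0,0,0,0,0,0,-0.007]
    - [0,0,0,0,0,0,-0.014]
    - [0,0,0,0,0,0,-0.014]

```text
clock: 9.6
tcp_pos: [0.5098, -0.0349, 0.0736]
orientation: [3.069, 0.665, -0.001]
contact_force: [2.4, -7.7, -4.8]
grip_width: 0.0116
```

```bash
python3 o.py
```

```text
9.6 [ 0.5098 -0.0349  0.0736] yaw 24.44 M [-1.9142 -0.6547 -0.1084] F [ 2.3595 -7.7385 -4.8451] tau7 0.336 q7 -1.508 w 0.0116
```

Call:
send_rows:
  deltas:
    - [0,0,0,0,0,0,-0.014]
    - [0,0,0,0,0,0,-0.028]
    - [0,0,0,0,0,0,-0.028]

```text
clock: 9.85
tcp_pos: [0.5099, -0.035, 0.0736]
orientation: [3.036, 0.801, -0.001]
contact_force: [3.1, -7.8, -3.7]
grip_width: 0.0117
```

```bash
python3 o.py
```

```text
9.85 [ 0.5099 -0.035   0.0736] yaw 29.57 M [-2.0117 -0.697   0.0215] F [ 3.0556 -7.8181 -3.7475] tau7 0.456 q7 -1.433 w 0.0117
```

Call:
send_rows:
  deltas:
    - [0,0,0,0,0,0,-0.014]
    - [0,0,0,0,0,0,-0.028]
    - [0,0,0,0,0,0,-0.028]

```text
clock: 10.1
tcp_pos: [0.5099, -0.0352, 0.0736]
orientation: [2.997, 0.934, -0.001]
contact_force: [3.3, -9.4, -6.0]
grip_width: 0.0115
```

```bash
python3 o.py
```

```text
10.1 [ 0.5099 -0.0352  0.0736] yaw 34.62 M [-2.1031 -0.8098  0.1503] F [ 3.2916 -9.4441 -6.0382] tau7 0.344 q7 -1.359 w 0.0115
```

Call:
send_rows:
  deltas:
    - [0,0,0,0,0,0,-0.007]
    - [0,0,0,0,0,0,-0.014]
    - [0,0,0,0,0,0,-0.014]

```text
clock: 10.35
tcp_pos: [0.51, -0.0352, 0.0736]
orientation: [2.976, 0.998, -0.001]
contact_force: [3.8, -8.6, -6.2]
grip_width: 0.0117
```

```bash
python3 o.py
```

```text
10.35 [ 0.51   -0.0352  0.0736] yaw 37.08 M [-2.0823 -0.882   0.1933] F [ 3.8056 -8.5955 -6.228 ] tau7 0.133 q7 -1.323 w 0.0117
```

Call:
send_rows:
  deltas:
    - [0,-0.003,0.006,0,0,0,-0.007]
    - [0,-0.003,0.006,0,0,0,-0.014]
    - [0,-0.003,0.006,0,0,0,-0.014]

```text
clock: 10.6
tcp_pos: [0.5101, -0.0354, 0.0736]
orientation: [2.954, 1.065, -0.0]
contact_force: [3.2, -6.6, -5.1]
grip_width: 0.0114
```

```bash
python3 o.py
```

```text
10.6 [ 0.5101 -0.0354  0.0736] yaw 39.64 M [-1.6798 -0.7046  0.1935] F [ 3.2182 -6.5804 -5.087 ] tau7 0.082 q7 -1.284 w 0.0114
```

Call:
send_rows:
  deltas:
    - [0,0,0,0,0,0,-0.007]
    - [0,0,0,0,0,0,-0.014]
    - [0,0,0,0,0,0,-0.014]

```text
clock: 10.85
tcp_pos: [0.5102, -0.0355, 0.0736]
orientation: [2.93, 1.129, -0.0]
contact_force: [4.2, -5.6, -5.4]
grip_width: 0.0117
```

```bash
python3 o.py
```

```text
10.85 [ 0.5102 -0.0355  0.0736] yaw 42.14 M [-1.5984 -0.7909  0.0481] F [ 4.2022 -5.6178 -5.3553] tau7 0.213 q7 -1.247 w 0.0117
```

Call:
send_rows:
  deltas:
    - [0,0,0,0,0,0,-0.007]
    - [0,0,0,0,0,0,-0.014]
    - [0,0,0,0,0,0,-0.014]

```text
clock: 11.1
tcp_pos: [0.5103, -0.0356, 0.0736]
orientation: [2.905, 1.192, -0.0]
contact_force: [3.7, -8.0, -4.7]
grip_width: 0.012
```

```bash
python3 o.py
```

```text
11.1 [ 0.5103 -0.0356  0.0736] yaw 44.62 M [-1.674  -0.8268 -0.1327] F [ 3.6712 -7.9576 -4.6579] tau7 0.363 q7 -1.210 w 0.0120
```

Call:
send_rows:
  deltas:
    - [0,0,0,0,0,0,-0.007]
    - [0,0,0,0,0,0,-0.014]
    - [0,0,0,0,0,0,-0.014]

```text
clock: 11.35
tcp_pos: [0.5103, -0.0356, 0.0736]
orientation: [2.878, 1.255, -0.0]
contact_force: [3.5, -6.5, -5.9]
grip_width: 0.0118
```

```bash
python3 o.py
```

```text
11.35 [ 0.5103 -0.0356  0.0736] yaw 47.11 M [-1.6449 -0.9743 -0.2279] F [ 3.4759 -6.5137 -5.8758] tau7 0.511 q7 -1.173 w 0.0118
```

Call:
send_rows:
  deltas:
    - [0,0,0,0,0,0,-0.007]
    - [0,0,0,0,0,0,-0.014]
    - [0,0,0,0,0,0,-0.014]

```text
clock: 11.6
tcp_pos: [0.5104, -0.0357, 0.0736]
orientation: [2.85, 1.317, 0.0]
contact_force: [4.6, -7.9, -5.1]
grip_width: 0.0117
```

```bash
python3 o.py
```

```text
11.6 [ 0.5104 -0.0357  0.0736] yaw 49.60 M [-1.6756 -0.9124 -0.4362] F [ 4.5777 -7.9329 -5.0954] tau7 0.659 q7 -1.136 w 0.0117
```

Call:
send_rows:
  deltas:
    - [0,0,0,0,0,0,-0.007]
    - [0,0,0,0,0,0,-0.014]
    - [0,0,0,0,0,0,-0.014]

```text
clock: 11.85
tcp_pos: [0.5104, -0.0357, 0.0736]
orientation: [2.821, 1.379, 0.0]
contact_force: [3.4, -6.6, -5.8]
grip_width: 0.0118
```

```bash
python3 o.py
```

```text
11.85 [ 0.5104 -0.0357  0.0736] yaw 52.09 M [-1.6558 -1.0239 -0.6309] F [ 3.4302 -6.6185 -5.7946] tau7 0.803 q7 -1.099 w 0.0118
```

Torque has climbed steadily to 0.63 Nm with a 4 Nm/rad slope, so this is the end stop, with zero at a tool yaw of about 43°. The three detents passed on the way were near 14.5, -12 and -33.5. I'll back off to zero and then turn clockwise.

Call:
send_rows:
  deltas:
    - [0,0,0,0,0,0,0.02]
    - [0,0,0,0,0,0,0.04]
    - [0,0,0,0,0,0,0.05]
    - [0,0,0,0,0,0,0.05]
    - [0,0,0,0,0,0,0.05]

```text
clock: 12.27
tcp_pos: [0.5102, -0.0356, 0.0736]
orientation: [2.92, 1.154, -0.0]
contact_force: [3.7, -6.6, -4.2]
grip_width: 0.0114
```

```bash
python3 o.py
```

```text
12.27 [ 0.5102 -0.0356  0.0736] yaw 43.13 M [-1.6833 -0.7879 -0.092 ] F [ 3.6657 -6.5558 -4.1955] tau7 -0.032 q7 -1.232 w 0.0114
```

Call:
send_rows:
  deltas:
    - [0,0,0,0,0,0,0.02]
    - [0,0,0,0,0,0,0.04]
    - [0,0,0,0,0,0,0.06]
    - [0,0,0,0,0,0,0.08]
    - [0,0,0,0,0,0,0.1]
    - [0,0,0,0,0,0,0.12]
    - [0,0,0,0,0,0,0.14]
    - [0,0,0,0,0,0,0.155]
    - [0,0,0,0,0,0,0.155]

```text
clock: 13.02
tcp_pos: [0.5097, -0.0346, 0.0736]
orientation: [3.113, 0.414, -0.001]
contact_force: [3.0, -4.8, -3.8]
grip_width: 0.0117
```

```bash
python3 o.py
```

```text
13.02 [ 0.5097 -0.0346  0.0736] yaw 15.15 M [-1.2174 -0.46    0.0072] F [ 2.9572 -4.7511 -3.8458] tau7 -0.564 q7 -1.643 w 0.0117
```

Call:
send_rows:
  deltas:
    - [0,0,0,0,0,0,0.02]
    - [0,0,0,0,0,0,0.04]
    - [0,0,0,0,0,0,0.06]
    - [0,0,0,0,0,0,0.08]
    - [0,0,0,0,0,0,0.1]
    - [0,0,0,0,0,0,0.12]
    - [0,0,0,0,0,0,0.145]
    - [0,0,0,0,0,0,0.145]
    - [0,0,0,0,0,0,0.145]

```text
clock: 13.77
tcp_pos: [0.5097, -0.0336, 0.0736]
orientation: [-3.128, 0.292, 0.001]
contact_force: [0.4, -1.6, -3.5]
grip_width: 0.0116
```

```bash
python3 o.py
```

```text
13.77 [ 0.5097 -0.0336  0.0736] yaw -10.65 M [-0.6052 -0.2179  0.0003] F [ 0.3597 -1.6285 -3.4818] tau7 -0.205 q7 -2.021 w 0.0116
```

Call:
send_rows:
  deltas:
    - [0,0,0,0,0,0,0.02]
    - [0,0,0,0,0,0,0.04]
    - [0,0,0,0,0,0,0.06]
    - [0,0,0,0,0,0,0.08]
    - [0,0,0,0,0,0,0.1]
    - [0,0,0,0,0,0,0.12]
    - [0,0,0,0,0,0,0.125]
    - [0,0,0,0,0,0,0.125]
    - [0,0,0,0,0,0,0.125]

```text
clock: 14.52
tcp_pos: [0.51, -0.033, 0.0736]
orientation: [-3.01, 0.895, 0.0]
contact_force: [1.1, 1.4, -4.4]
grip_width: 0.0122
```

```bash
python3 o.py
```

```text
14.52 [ 0.51   -0.033   0.0736] yaw -33.12 M [ 0.4607 -0.3722 -0.1738] F [ 1.1452  1.4468 -4.3813] tau7 0.072 q7 -2.348 w 0.0122
```

Call:
send_rows:
  deltas:
    - [0,0,0,0,0,0,0.02]
    - [0,0,0,0,0,0,0.04]
    - [0,0,0,0,0,0,0.06]
    - [0,0,0,0,0,0,0.08]
    - [0,0,0,0,0,0,0.1]
    - [0,0,0,0,0,0,0.12]
    - [0,0,0,0,0,0,0.14]
    - [0,0,0,0,0,0,0.15]
    - [0,0,0,0,0,0,0.15]

```text
clock: 15.27
tcp_pos: [0.5107, -0.0322, 0.0736]
orientation: [-2.716, 1.574, -0.001]
contact_force: [5.0, 4.5, -6.2]
grip_width: 0.0113
```

```bash
python3 o.py
```

```text
15.27 [ 0.5107 -0.0322  0.0736] yaw -60.19 M [ 0.8582 -0.7938 -0.0204] F [ 4.9883  4.5054 -6.2395] tau7 -0.392 q7 -2.740 w 0.0113
```

Moment is about zero at yaw -60.2°, 103° from the stop, so the knob rests in the fourth click. I'll release, lift and move over the button.

Call:
send_rows:
  deltas:
    - [0.3,0,0,0,0,0,0]
    - [0.6,0,0,0,0,0,0]
    - [0.6,0,0,0,0,0,0]
    - [0.6,0,0,0,0,0,0]
    - [0.6,0,0,0,0,0,0]
    - [0.6,0,0,-0.1,0,0,0]
    - [0.6,0,0,-0.2,0,0,0]
    - [0.6,0,0,-0.35,0,0,0]
    - [0.6,0,0,-0.5,0,0,0]
    - [0.6,0,0,-0.5,0,0,0]

```text
clock: 16.1
tcp_pos: [0.5123, -0.0343, 0.1525]
orientation: [-2.713, 1.577, -0.009]
contact_force: [0.5, -0.5, 0.3]
grip_width: 0.0514
```

Call:
send_rows:
  deltas:
    - [0,-0.2,-0.08,0,0,0,0]
    - [0,-0.4,-0.16,0,0,0,0]
    - [0,-0.6,-0.24,0,0,0,0]
    - [0,-0.8,-0.32,0,0,0,0]
    - [0,-0.954,-0.372,0,0,0,0]
    - [0,-0.954,-0.372,0,0,0,0]
    - [0,-0.954,-0.372,0,0,0,0]
    - [0,-0.954,-0.372,0,0,0,0]

```text
clock: 16.77
tcp_pos: [0.4873, 0.1172, 0.1483]
orientation: [2.716, -1.577, 0.0]
contact_force: [1.5, -0.5, -0.2]
grip_width: -0.0
```

```bash
python3 - <<'E'
import o
from h import *
print(need([.4885,.1198,.075]))
t=r.grab_frame("top");cr=t["pixels"][195:255,300:430]
cr=cv2.convertScaleAbs(cv2.resize(cr,None,fx=6,fy=6,interpolation=2),alpha=1.8)
cv2.imwrite("pics/c2.png",cr[:,:,::-1])
E
```

```text
16.77 [0.4873 0.1172 0.1483] yaw -60.30 M [-0.0389  0.0061 -0.0455] F [ 1.4992 -0.4905 -0.2355] tau7 0.002 q7 -2.954 w -0.0000
[-0.0116 -0.0159  0.4888]
```

View pics/c2.png

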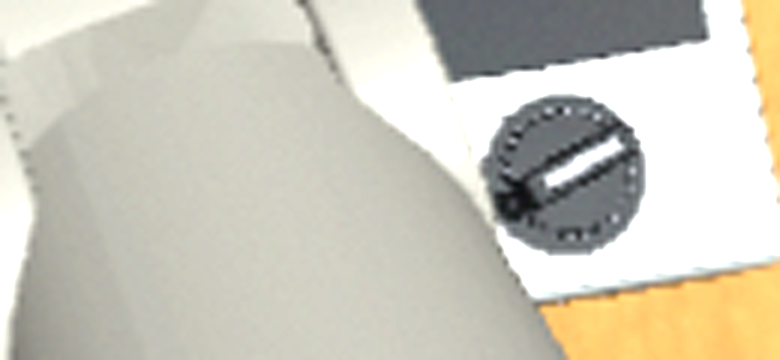

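The knob bar now lies along crop (545,180)-(622,140), about -62° in world, as expected. Joint 7 is near its limit, so I'll rotate back before pressing.

Call:
send_rows:
  deltas:
    - [0,-0.012,-0.016,0,0,0,-0.04]
    - [0,-0.012,-0.016,0,0,0,-0.08]
    - [0,-0.012,-0.016,0,0,0,-0.12]
    - [0,-0.012,-0.016,0,0,0,-0.16]
    - [0,-0.012,-0.016,0,0,0,-0.2]
    - [0,-0.012,-0.016,0,0,0,-0.24]
    - [0,-0.012,-0.016,0,0,0,-0.28]
    - [0,-0.012,-0.016,0,0,0,-0.32]
    - [0,-0.012,-0.016,0.1,0,0,-0.333]
    - [0,-0.012,-0.016,0.2,0,0,-0.333]
    - [0,-0.012,-0.016,0.3,0,0,-0.333]
    - [0,-0.012,-0.016,0.4,0,0,-0.333]
    - [0,-0.012,-0.016,0.4,0,0,-0.333]
    - [0,-0.012,-0.016,0.4,0,0,-0.333]

```text
clock: 17.98
tcp_pos: [0.4886, 0.1182, 0.0881]
orientation: [3.141, -0.017, -0.003]
contact_force: [0.3, 0.4, 0.1]
grip_width: 0.0001
```

```bash
python3 - <<'E'
import o
from h import *
print(need([.4885,.1198,.073]))
s=r.grab_frame("side");p=proj(s,[[.4885,.1198,.062]])[0]
a,b=int(p[0]),int(p[1])
cv2.imwrite("pics/s3.png",cv2.resize(s["pixels"][b-50:b+30,a-50:a+50,::-1],None,fx=6,fy=6,interpolation=2))
E
```

```text
17.98 [0.4886 0.1182 0.0881] yaw -0.61 M [ 0.0225 -0.0179  0.0086] F [0.2811 0.4333 0.1241] tau7 -0.019 q7 -2.025 w 0.0001
[-0.0005 -0.0106  0.1009]
```

View pics/s3.png

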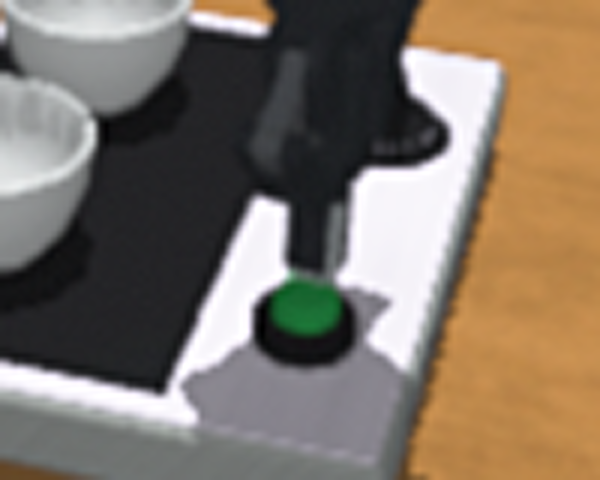

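The closed tip at (315,275) is just above the green cap at (305,305). Pressing in small steps.

Call:
send_rows:
  deltas:
    - [0,0,-0.01,0.03,0,0,0]
    - [0,0,-0.01,0.06,0,0,0]
    - [0,0,-0.01,0.09,0,0,0]
    - [0,0,-0.01,0.11,0,0,0]
    - [0,0,-0.01,0.11,0,0,0]

```text
clock: 18.45
tcp_pos: [0.4895, 0.1223, 0.0723]
orientation: [-3.141, 0.01, -0.002]
contact_force: [0.9, -0.7, 5.2]
grip_width: -0.0002
```

Call:
send_rows:
  deltas:
    - [0,0,0,0.01,0,0,0]
    - [0,0,0,0.013,0,0,0]
    - [0,0,0,0.013,0,0,0]

```text
clock: 18.7
tcp_pos: [0.4895, 0.1223, 0.0718]
orientation: [3.142, -0.011, 0.003]
contact_force: [-3.5, -1.5, 20.1]
grip_width: -0.0001
```

Call:
send_rows:
  deltas:
    - [0,0,0,0.01,0,0,0]
    - [0,0,0,0.013,0,0,0]
    - [0,0,0,0.013,0,0,0]

```text
clock: 18.95
tcp_pos: [0.4896, 0.1223, 0.0714]
orientation: [3.141, -0.011, 0.003]
contact_force: [-10.7, -4.8, 40.0]
grip_width: 0.0
```

That is stiff already. I'll back up slowly and read the force, to tell a spring at its bottom from a rigid rim.

Call:
send_rows:
  deltas:
    - [0,0,0,-0.03,0,0,0]
    - [0,0,0,-0.03,0,0,0]
    - [0,0,0,-0.03,0,0,0]

```text
clock: 19.2
tcp_pos: [0.4895, 0.1223, 0.0734]
orientation: [-3.141, 0.01, -0.003]
contact_force: [1.3, -1.0, 4.7]
grip_width: -0.0
```

Call:
send_rows:
  deltas:
    - [0,0,0,-0.01,0,0,0]
    - [0,0,0,-0.01,0,0,0]
    - [0,0,0,-0.01,0,0,0]

```text
clock: 19.45
tcp_pos: [0.4894, 0.1223, 0.0743]
orientation: [-3.141, 0.01, -0.002]
contact_force: [2.9, 0.3, 3.5]
grip_width: -0.0001
```

Call:
send_rows:
  deltas:
    - [0,0,0,-0.01,0,0,0]
    - [0,0,0,-0.01,0,0,0]
    - [0,0,0,-0.01,0,0,0]

```text
clock: 19.7
tcp_pos: [0.4886, 0.1223, 0.0756]
orientation: [-3.141, 0.01, 0.0]
contact_force: [1.8, 0.7, 2.9]
grip_width: -0.0
```

Call:
send_rows:
  deltas:
    - [0,0,0,-0.014,0,0,0]
    - [0,0,0,-0.014,0,0,0]
    - [0,0,0,-0.014,0,0,0]

```text
clock: 19.95
tcp_pos: [0.4882, 0.1222, 0.0776]
orientation: [3.141, -0.01, -0.001]
contact_force: [0.8, 0.9, 1.0]
grip_width: 0.0006
```

```bash
python3 - <<'E'
import o
from h import *
s=r.grab_frame("side");p=proj(s,[[.4885,.1198,.062]])[0]
a,b=int(p[0]),int(p[1])
cv2.imwrite("pics/s4.png",cv2.resize(s["pixels"][b-30:b+30,a-40:a+40,::-1],None,fx=9,fy=9,interpolation=2))
E
```

```text
19.95 [0.4882 0.1222 0.0776] yaw -0.37 M [ 0.0939 -0.1494  0.0264] F [0.8499 0.9182 0.9924] tau7 0.002 q7 -2.033 w 0.0006
```

View pics/s4.png

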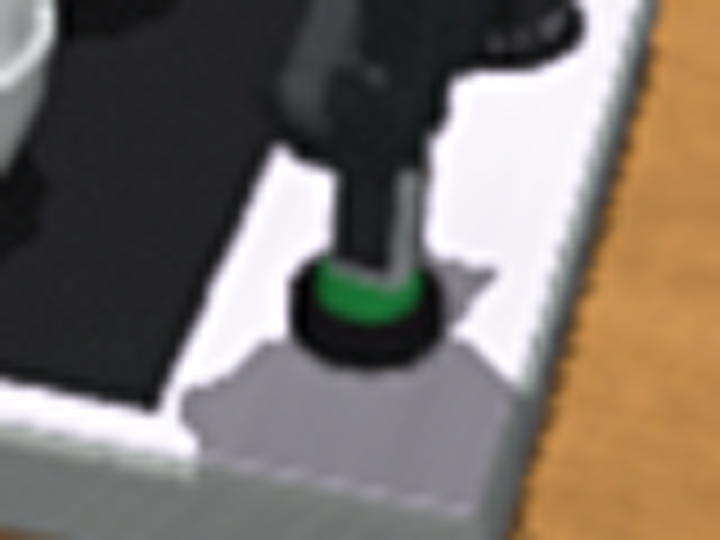

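The force follows a spring of about 0.85 N/mm from 1.0 N up to about 5 N, then goes rigid. So the button reached full travel, bottoming near TCP z 0.0727. Next I'll lift clear and check the whole scene.

Call:
send_rows:
  deltas:
    - [0,0,0,-0.1,0,0,0]
    - [0,0,0,-0.25,0,0,0]
    - [0,0,0,-0.45,0,0,0]
    - [0,0,0,-0.7,0,0,0]
    - [0,0,0,-0.95,0,0,0]
    - [0,0,0,-1,0,0,0]
    - [0,0,0,-1,0,0,0]

```text
clock: 20.58
tcp_pos: [0.4897, 0.1225, 0.2302]
orientation: [-3.14, 0.011, -0.007]
contact_force: [0.2, 0.3, -0.5]
grip_width: -0.0002
```

Call:
send_rows:
  deltas:
    - [0,0,0.2,0,0,0,0]
    - [0,0,0.4,0,0,0,0]
    - [0,0,0.6,0,0,0,0]
    - [0,0,0.8,0,0,0,0]
    - [0,0,1,0,0,0,0]
    - [0,0,1,0,0,0,0]
    - [0,0,1,0,0,0,0]

```text
clock: 21.17
tcp_pos: [0.486, -0.0298, 0.2256]
orientation: [3.141, -0.017, -0.007]
contact_force: [-0.5, 1.3, 0.2]
grip_width: -0.0003
```

Call:
send_rows:
  deltas:
    - [0,0,0.2,0,0,0,0]
    - [0,0,0.4,0,0,0,0]
    - [0,0,0.6,0,0,0,0]
    - [0,0,0.8,0,0,0,0]
    - [0,0,1,0,0,0,0]
    - [0,0,1,0,0,0,0]
    - [0,0,1,0,0,0,0]

```text
clock: 21.75
tcp_pos: [0.4859, -0.1781, 0.2262]
orientation: [-3.141, 0.013, 0.004]
contact_force: [-0.0, 0.1, -0.6]
grip_width: -0.0003
```

```bash
python3 - <<'E'
import o
from h import *
t=r.grab_frame("top");cv2.imwrite("pics/t9.png",t["pixels"][120:300,200:450,::-1].repeat(3,0).repeat(3,1))
t0=cv2.imread("pics/top0.png")[:,:,::-1].astype(int)
d=np.abs(t0-t["pixels"]).max(2)
for n,(a,b,c,e) in dict(bowla=(305,348,148,190),bowlb=(363,405,142,184),cup=(218,250,252,292),knob=(380,410,208,240)).items(): print(n,(d[c:e,a:b]>40).sum())
s=r.grab_frame("side");print("green side",green(s,(330,370,205,240)))
E
```

```text
21.75 [ 0.4859 -0.1781  0.2262] yaw -0.49 M [-0.0033 -0.0564  0.0068] F [-0.0341  0.0558 -0.5886] tau7 0.167 q7 -1.333 w -0.0003
bowla 0
bowlb 0
cup 0
knob 191
green side (np.float64(347.5164835164835), np.float64(221.3186813186813), np.int64(91))
```

View pics/t9.png

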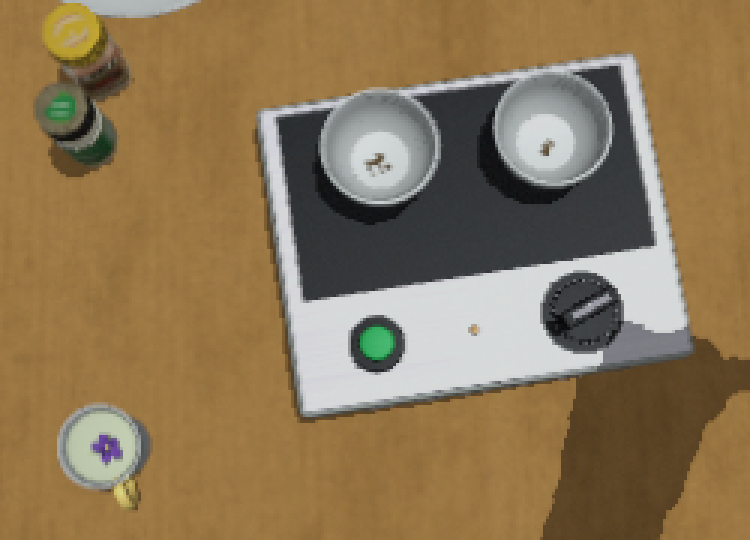

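The bowls and cup are unchanged, the button is up at crop (377,342), and the knob at (583,312) is in its new position. The arm is clear, so I'm handing in.

```bash
python3 -c "
from bench import r
print(r.hand_in())"
```

```text
the job is handed in; nothing more can be done
None
```

The selector is in its fourth click, the start button has been pressed and let go, and the job is handed in at about 22 s. No verdict was reported.

- **End stop:** I turned the knob anticlockwise in steps of 2.5 to 5°. It passed through three clicks before the torque climbed steadily to a 0.63 Nm reading, well under the 1 Nm limit. That rise matched the 4 Nm/rad mount spring, putting zero at a tool yaw of about 43°.
- **Fourth click:** I turned it about 103° clockwise from there and let go. The moment reading was near zero in the fourth click. The camera then showed the bar at about -62°, against an expected -60°, which fits the 1.8 rad given for the fourth click.
- **Start button:** I pressed it fully, with the force rising like a spring to about 5 N and then going rigid. My last small step pushed harder than needed: the tool force read 40.0 N on the closed fingertips. The stated 40 N limit is for the arm or gripper body, and the wrist limit is 120 N, so I don't think it counts, but I couldn't confirm that.
- **Final checks:** The button is back up, seen at the same side-view position as at the start. Both bowls and the cup show no changed pixels. The arm is clear and touching nothing.

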